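# Wedge the short foot of a rocking bench grinder

## Robot

A 6-joint arm with a two-finger parallel gripper is mounted at the origin on the work surface. World frame = base frame: x ahead of the robot, y to its left, z up, the work surface at z = 0. Lengths are in m, angles in degrees, forces in N, time in s.
With the tool pointing down it reaches from about 0.4 to 0.825 m from the base axis. Payload 7 kg.
Tool frame: the origin (TCP) lies midway between the tips of the shut fingers; the grasp point (between the pads) lies r.grip_depth behind it (r.grip_depth is the distance from the TCP to the grasp point, in m); z points along the fingers, y is the direction in which the jaws open and shut (so a half turn about z gives the same grasp; the last joint's range is limited). The gripper opens to 88 mm and grips with 3 to 60 N. Pads are 19 mm wide; open, the fingers measure 130 mm over their backs; the gripper's body (78 mm by 193 mm) begins 47 mm behind the grasp point.
Start: joints at [-56.66, 20.546, 0.682, 0, -70.136, -16.507], TCP at [0.195, -0.646, 0.227] pointing down, gripper open.
Joint ranges: [-176.03, 176.03], [-82.01, 121.73], [-58.28, 71.71], [-173.87, 95.51], [-174.79, -0.11], [-173.66, 173.66]. Speed limits (degrees/s): [136.94, 136.94, 172.46, 180, 180, 180].

## Interface

Orientations are given as [roll, pitch, yaw] about the fixed x, y, z axes, in that order (R = Rz(yaw) Ry(pitch) Rx(roll)).
In Python, from plant import r, imaging, close_job gives the robot as it stands.
- The arm moves only by the tool step_arm, never from a script. Its argument "commands" is a list of rows, each a list of 2 entries, a list of its own where there are three numbers: the shift along the tool's x, y, z in mm, then the turn about the tool's z in degrees. In form: [[[x, y, z], twist], ...]. A call has 1 to 20 rows; each row shifts and turns the commanded pose from where the row before left it, along the tool's axes as they then stand; what a row does not reach is not made up. A row lasts 1/8 s, in which the tool goes at most 62.5 mm and 10.7 degrees, less where a joint would pass 70% of its speed; a pose out of reach is approached as far as the arm can. A call with a gripper value outside its range is refused whole. "gripper" is the closure, from 0 (fully open) to 1 (shut), set as the call begins (left out, the last holds). The fingers move at their own pace and stop on an object; "grip_force" is the grip in N (left out, the last holds). Time passes only in rows, so rows that do not move let the fingers close. It gives the time, the measured TCP pose, the force and the opening at its end, in the units of the state.
- r.get_state(): the state, without advancing time (a new reading comes with each control period).
- imaging.capture(name): name is "scene" or "side" or "wrist"; returns a dict with "img" (400x640x3 uint8, red, green, blue), "z_map" (400x640 float32, m along the optical axis (not along the pixel's ray), 0 where there is no reading), "vfov" (degrees; the focal length in pixels is half the picture's height over the tangent of half this angle, whatever the lens; pixels are square), "cx", "cy" (the principal point, pixels), "extrinsics" (4x4, takes a point from camera to world coordinates); the wrist camera has in their place "T_tool_cam" (4x4, takes a point from camera to tool coordinates, whose origin is the TCP and whose axes are the flange's). Camera axes: x right, y down, z forward; pixel columns grow to the right and rows downward; lengths in m; the calibration is good to about 2 mm. A picture is of the moment at which its call begins: read the wrist's pose just before it.
- close_job(): hands the job in, once; it reports no verdict.
The state is a dict: "time_s": time; "joints": joint angles; "qd": joint speeds; "joint_torque": joint torques, N m; "tcp_pos": TCP position; "eef_rot": TCP orientation; "contact_force": force on the tool from outside, world axes, zero at the start; "moment": the same for the moment, N m; "gripper_width": finger opening in m.
Only numpy, scipy, OpenCV 4.12 (cv2) and the standard library are available. Lean on these libraries where they do the work, as an engineer would, in place of code of your own. Each camera call takes 0.05 s, during which the arm holds its last target.

## Task

The bench grinder on its plywood board rocks, because the rubber foot at its front left corner is worn short and hangs clear of the bench. Push the wooden wedge over the bench, thin end first, squarely under that foot until it is snug and the foot rests on it, without ramming it in so hard that the board is jacked out of level or shoved along; then press down firmly with the fingertips on top of the board's corner above that foot to check that it no longer rocks, and let go. Only push and press: do not lift the wedge or the board, and leave the other things lying on the bench where they are.

Things in the scene. Friction and masses are not known exactly. Their poses are not given: they have to be found in the camera images.
- grinder: Grey bench grinder, 235 mm high, bolted to a loose plywood board 340 deep (x) x 420 wide (y) x 18 mm, 8 kg in all. Origin: at bench height under the board's middle. x: from the front edge (robot side) to the back, y: to its left, z: up. Feet: rubber, 24 mm high (one worn short), centres at (+-142, +-182). The tool rests, 155 mm up, reach to x = -93; before that the board is clear above.
- foot: The worn, short foot under the board's front left corner (-142, +182 on the grinder), rubber, round, 36 mm across, 28 mm inside the front and left edges. Origin: centre of its flat underside, which hangs 5.5 to 8 mm (new each time) over the bench. The board's underside is 24 mm up, so the wedge passes beneath it. 2 to 5 N on this corner rocks the unshimmed board down.
- wedge: Loose hardwood wedge, 35 g, 100 mm long (x), 40 wide (y), lying flat in front of the foot: 18 mm thick at the butt, 2 mm at the thin end. Origin: centre of its underside; x: from butt to thin end. Snug when 20 to 40 mm of it are past the foot's near rim; the push then climbs from under 1 N past 8 N within millimetres, and friction keeps it there.
- wedge_butt (a point): Centre of the wedge's upright butt face (40 mm wide, 18 mm high), 9 mm above its underside.
- corner (a point): Point on top of the board, 42 mm above the bench, right above the short foot's centre, marked by a flat steel screw head: press here.
- offcut: Bystander: square-edged wooden offcut 75 x 45 x 20 mm, lying flat. Origin: centre of its underside.
- spare_wheel: Bystander: spare grinding wheel, 125 mm across, 20 mm thick, lying flat. Origin: centre of its underside.
- chisel: Bystander: wood chisel, 250 mm long, up to 28 mm high, lying along its x axis. Origin: under its middle.
- dip_can: Bystander: open steel dip can, 90 mm across the rim, 85 mm high. Origin: centre of its underside.
- screw_jar: Bystander: glass jar, 64 mm across, 75 mm high. Origin: centre of its underside.
- wrench: Bystander: flat steel wrench, 190 mm long, 8 mm high, lying along its x axis. Origin: under its middle.
There are look-alikes about, which are no part of the job. Leave any grey look-alike of the wedge alone.

How it is judged:
By the outcome, as a careful person would: the job done as asked, in the order asked, and still so for the second after the job is handed in, with the robot touching nothing.
It also fails if it takes over 64 s, if anything falls off the work surface, if the arm or the gripper's body presses on something with over 40 N, if the wrist force passes 120 N, or if a joint passes its speed limit or range.

## Working session

There is one attempt and no reset: what is moved stays moved. The work goes in short steps, Python scripts to look and compute and a tool call to move; the robot and the scene stay as the last step left them, time stands still between calls to the robot, and variables do not carry over. Pictures are saved under pics/ and viewed, and the job is handed in when it is done.

Besides the shell and the picture viewer there is one more tool, called after ">>>" as name(argument=value, ...), one argument or row to a line, values as JSON. step_arm: Moves the arm, as the interface text tells. Its arguments: {"type":"object","properties":{"commands":{"type":"array","items":{"type":"array"}},"gripper":{"type":"number"},"grip_force":{"type":"number"}},"required":["commands"]}

```bash
mkdir -p pics; ls
cat > h.py <<'E'
import numpy as np, cv2
from plant import r, imaging, close_job
from scipy.spatial.transform import Rotation as R
def cap(name,fn=None):
    s=r.get_state(); c=imaging.capture(name)
    if 'extrinsics' in c: T=np.array(c['extrinsics'])
    else:
        W=np.eye(4);W[:3,:3]=R.from_euler('xyz',s['eef_rot'],degrees=True).as_matrix();W[:3,3]=s['tcp_pos'];T=W@np.array(c['T_tool_cam'])
    if fn: cv2.imwrite('pics/'+fn,c['img'][:,:,::-1])
    z=c['z_map'];f=200/np.tan(np.radians(c['vfov'])/2)
    v,u=np.mgrid[:z.shape[0],:z.shape[1]]
    P=np.stack([(u-c['cx'])/f*z,(v-c['cy'])/f*z,z],-1)@T[:3,:3].T+T[:3,3]
    P[z==0]=np.nan
    return c,P,T,f
E
python3 - <<'E'
from h import *
print(r.get_state())
for n in('scene','side','wrist'):
    c,P,T,f=cap(n,n+'0.png'); np.savez('/tmp/'+n,P=P,img=c['img'],T=T,f=f); print(n,T.round(3).tolist(),f,c['cx'],c['cy'])
E
```

```text
pics
{'time_s': 0.0, 'joints': array([-5.66596973e+01,  2.05922288e+01,  6.32151637e-01, -2.05703487e-02,
       -7.01362471e+01, -1.65065304e+01]), 'qd': array([-0.06208676, -0.05961771, -0.03046024,  0.05090746, -0.00894932,
        0.05673816]), 'joint_torque': array([-6.36197856e-04, -5.82710767e+01,  2.93057996e+01,  6.99732274e+00,
        6.82371654e-03, -1.44211845e-04]), 'tcp_pos': array([ 0.1952975 , -0.64559884,  0.2256    ]), 'eef_rot': array([ 1.79902151e+02, -8.83053874e-03, -1.63173226e+02]), 'contact_force': array([0.67759734, 0.14599549, 0.06212034]), 'moment': array([-0.04365666,  0.00168667,  0.03724722]), 'gripper_width': 0.08775888715203435}
scene [[-0.651, 0.558, -0.514, 1.049], [0.759, 0.47, -0.451, 0.367], [-0.01, -0.683, -0.73, 0.753], [0.0, 0.0, 0.0, 1.0]] 394.0814434412346 322.94084228552157 195.77680035149487
side [[0.713, -0.438, 0.547, -0.034], [-0.701, -0.452, 0.552, -0.671], [0.005, -0.777, -0.629, 0.776], [0.0, 0.0, 0.0, 1.0]] 393.7130430743085 317.9766541562648 198.6776287256129
wrist [[-0.289, 0.912, 0.289, 0.117], [0.957, 0.275, 0.089, -0.67], [0.001, 0.303, -0.953, 0.383], [0.0, 0.0, 0.0, 1.0]] 314.27892013828887 323.7750733444311 199.114591448238
```

View pics/scene0.png

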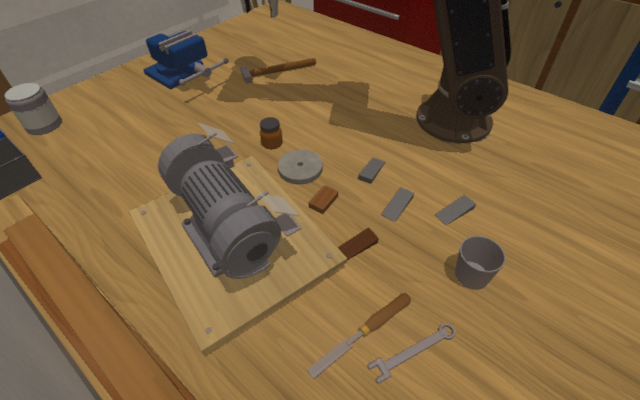

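View pics/side0.png

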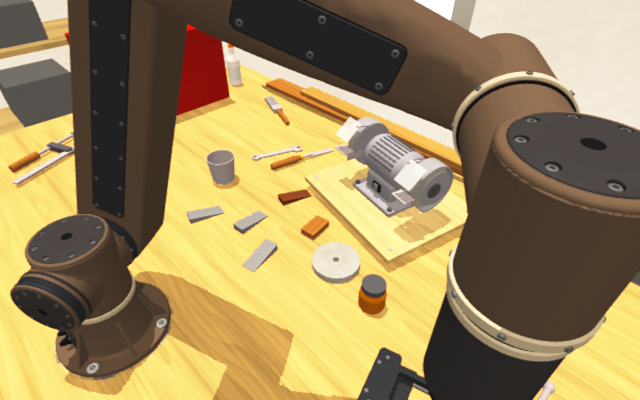

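View pics/wrist0.png

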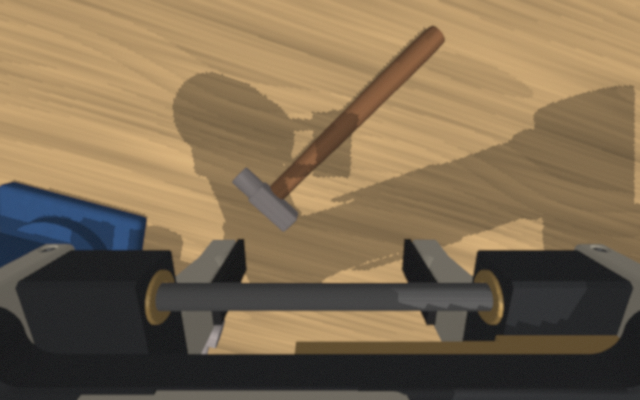

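The scene view shows the brown wedge at about (358,243), by the board's front left corner screw (329,255). The offcut is at (323,198), three grey look-alikes lie at (371,170), (398,204) and (456,209), and the can is at (480,262). Next I'll measure positions.

Run:
```python
import numpy as np,cv2
d=np.load('/tmp/scene.npz');P=d['P'];im=d['img']
def at(u,v,h):
    T=d['T'];f=d['f'];ray=T[:3,:3]@np.array([(u-322.94)/f,(v-195.78)/f,1]);return (T[:3,3]+ray*(h-T[2,3])/ray[2]).round(4)
for n,u,v in [('screwFL',329,255),('FR',249,164),('BL',208,330),('BR',143,212),('offcut',323,196),('wedge',360,241)]:
    print(n,P[v,u].round(4), at(u,v,.042))
cv2.imwrite('pics/crop0.png',cv2.resize(im[170:300,270:470,::-1],None,fx=4,fy=4,interpolation=cv2.INTER_CUBIC)[:520,:800])
d2=np.load('/tmp/side.npz');cv2.imwrite('pics/crop1.png',cv2.resize(d2['img'][140:270,230:430,::-1],None,fx=4,fy=4,interpolation=cv2.INTER_CUBIC))
np.set_printoptions(linewidth=250)
print((P[225:262:3,330:384:3,2]*1000).round(0))
```

```text
screwFL [0.6735 0.0523 0.0425] [0.6733 0.0521 0.042 ]
FR [ 0.5874 -0.3003  0.0418] [ 0.5876 -0.3001  0.042 ]
BL [ 0.9498 -0.0127  0.0417] [ 0.9498 -0.0126  0.042 ]
BR [ 0.8668 -0.3657  0.0436] [ 0.8663 -0.3673  0.042 ]
offcut [ 0.5325 -0.0862  0.0188] [ 0.5489 -0.0719  0.042 ]
wedge [0.5805 0.0683 0.0113] [0.5999 0.0807 0.042 ]
[[-0. -1. -1. -2. -4. -2. -0. -3. -2. -1.  0.  0.  0.  1.  0.  0.  1.  1.]
 [ 3. -1.  1. -1. -1. -1. -0.  0. -0. -1.  0.  2. 15. 17. -1. -2. -1. -2.]
 [ 2. -1. -1. -3. -2. -1. -2. -2. -4. -3.  0. 16. 14. 15. -5. -0. -4.  2.]
 [-2. -1. -1. -2. -1.  0. -0. -0. -3.  9. 14. 14. 17. 18. 17. -0. -1. -0.]
 [ 1. -1. -2. -3. -0.  1. -1.  0. 11. 11. 11. 14. 14. 13. 16. 18. -2. -1.]
 [39.  2. -2. -1. -0.  0.  9.  9. 10.  8. 10. 10. 12. 12. 16. 15. -2.  1.]
 [40. -0.  0.  1. -0.  3.  8.  8. 10. 10. 13. 13. 10. 14.  8.  2. -1. -1.]
 [41. 39.  0.  6.  4.  5.  5.  5.  6.  9.  7. 12.  9.  3. -1. -2. -1. -1.]
 [40. 41. 39.  3.  2.  4.  5.  8.  8.  9.  8.  3. -0. -0.  1. -1. -1. -0.]
 [40. 39. 42. 42.  3.  5.  6.  5.  6.  7. -0. -2. -0.  0. -1. -1. -0. -1.]
 [41. 43. 39. 40. 39.  5.  5.  6.  1. -1. -1. -2.  0. -1.  1. -1.  1.  1.]
 [43. 39. 41. 40. 39. 41.  3. -2.  0.  0. -1. -2. -2. -0.  2. -4. -3. -2.]
 [42. 41. 41. 42. 40. 32. -1. -3.  0. -2. -0. -2.  0. -3. -2. -0.  1. -2.]]
```

View pics/crop0.png

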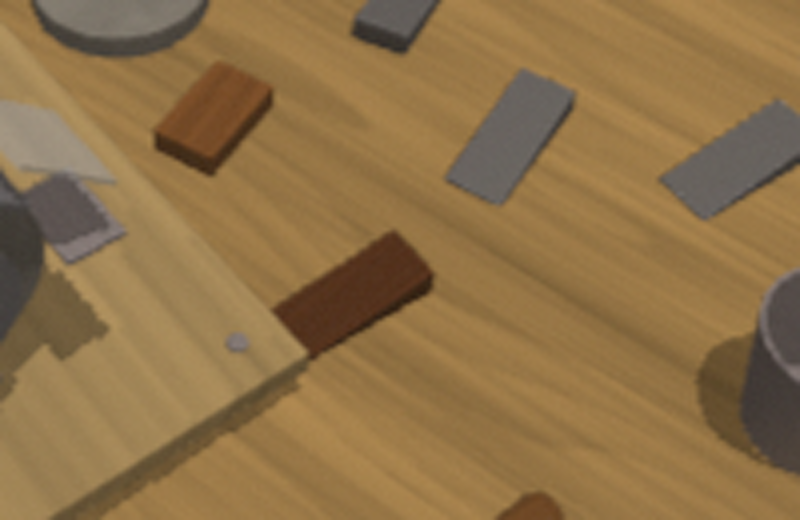

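View pics/crop1.png

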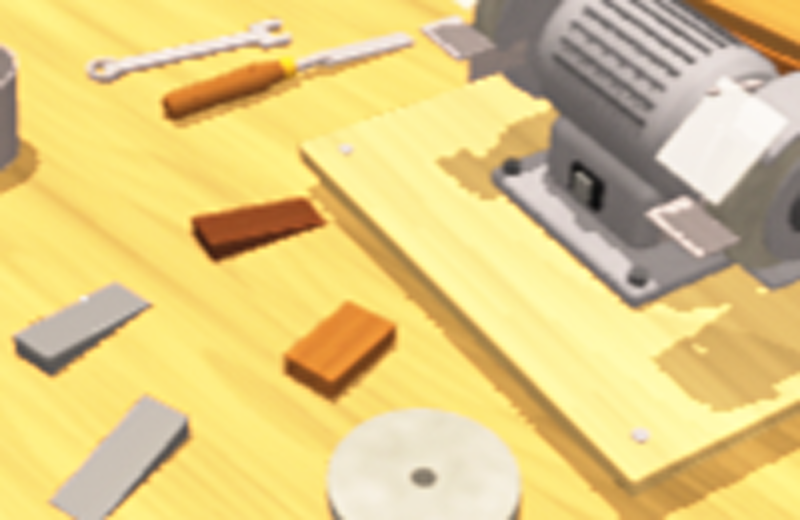

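```bash
cat > fit.py <<'E'
import numpy as np,cv2
from scipy.optimize import minimize
C={'scene':(322.94,195.78),'side':(317.98,198.68)}
S=4
def mask(im):
    im=cv2.resize(im,None,fx=S,fy=S,interpolation=cv2.INTER_LINEAR)
    hsv=cv2.cvtColor(im,cv2.COLOR_RGB2HSV).astype(int);return hsv
V=np.array([[-50,-20,0],[-50,20,0],[50,-20,0],[50,20,0],[-50,-20,18],[-50,20,18],[50,-20,2],[50,20,2]])/1000
def hull(p,T,f,c,shape):
    a=np.radians(p[2]);W=V@np.array([[np.cos(a),-np.sin(a),0],[np.sin(a),np.cos(a),0],[0,0,1]]).T+[p[0],p[1],0]
    q=(W-T[:3,3])@T[:3,:3]; uv=q[:,:2]/q[:,2:]*f+c
    uv=(uv+.5)*S-.5
    m=np.zeros(shape,np.uint8);cv2.fillConvexPoly(m,cv2.convexHull(np.round(uv*16).astype(np.int32)),1,shift=4);return m,uv
def fit(views,p0,thr):
    data=[]
    for n,d in views.items():
        hsv=mask(d['img']);m=thr(hsv,n).astype(np.uint8)
        # keep the component near p0
        h,uv=hull(p0,d['T'],d['f'],C[n],m.shape)
        k=cv2.dilate(h,np.ones((61,61)));m=m&k
        nn,l,st,_=cv2.connectedComponentsWithStats(m);i=1+st[1:,4].argmax();m=(l==i).astype(np.uint8)
        data.append((n,d,m))
    def cost(p):
        return sum(np.count_nonzero(hull(p,d['T'],d['f'],C[n],m.shape)[0]!=m)/m.sum() for n,d,m in data)
    b=None
    for dy in(-6,0,6):
        s=minimize(cost,[p0[0],p0[1],p0[2]+dy],method='Nelder-Mead',options=dict(initial_simplex=np.array([[0,0,0],[.01,0,0],[0,.01,0],[0,0,5]])+[p0[0],p0[1],p0[2]+dy],xatol=1e-4,fatol=1e-4))
        if b is None or s.fun<b.fun:b=s
    return b,data
E
python3 - <<'E'
from fit import *
ds={n:dict(np.load(f'/tmp/{n}.npz')) for n in('scene','side')}
thr=lambda h,n:(h[...,1]>120)&(h[...,2]<(105 if n=='scene' else 150))
for k in (['scene'],['side'],['scene','side']):
    b,data=fit({n:ds[n] for n in k},[.575,.068,-12],thr); print(k,b.x.round(4),b.fun)
for n,d,m in data:
    im=cv2.resize(d['img'],None,fx=S,fy=S)[:,:,::-1].copy()
    h,uv=hull(b.x,d['T'],d['f'],C[n],m.shape)
    cs,_=cv2.findContours(m,0,1);cv2.drawContours(im,cs,-1,(0,255,0),1)
    cs,_=cv2.findContours(h,0,1);cv2.drawContours(im,cs,-1,(255,0,255),1)
    x,y=uv.mean(0).astype(int);cv2.imwrite(f'pics/fit_{n}.png',im[y-150:y+150,x-200:x+200])
g=np.array([np.load('/tmp/scene.npz')['P']])[0]
print(cv2.hconcat([cv2.imread(f'pics/fit_{n}.png') for n in ds]).shape)
cv2.imwrite('pics/fit.png',cv2.hconcat([cv2.imread(f'pics/fit_{n}.png') for n in ds]))
E
```

```text
['scene'] [  0.5837   0.0677 -16.3126] 0.21326540805114375
['side'] [  0.5947   0.064  -11.0638] 2.292773316862261
['scene', 'side'] [  0.5916   0.0656 -13.6889] 2.5462750085468064
(300, 800, 3)
```

View pics/fit.png

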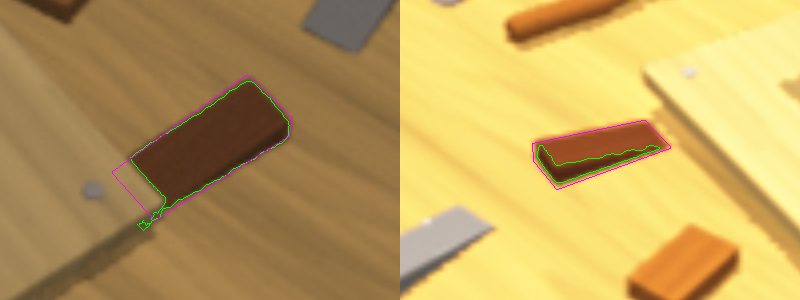

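Run:
```python
from fit import *
ds={n:dict(np.load(f'/tmp/{n}.npz')) for n in('scene','side')}
h=mask(ds['side']['img']); im=ds['side']['img']
for u,v in[(295,195),(300,194),(290,200),(308,197),(270,200),(320,190),(312,186)]: print(u,v,im[v,u],h[v*4+2,u*4+2])
thr=lambda h,n:(h[...,1]>120)&(h[...,2]<105) if n=='scene' else (h[...,0]<15)&(h[...,2]<190)
b,data=fit({'side':ds['side']},[.590,.066,-13],thr); print(b.x.round(4),b.fun)
n,d,m=data[0]
im=cv2.resize(d['img'],None,fx=S,fy=S)[:,:,::-1].copy()
hh,uv=hull(b.x,d['T'],d['f'],C[n],m.shape)
cs,_=cv2.findContours(m,0,1);cv2.drawContours(im,cs,-1,(0,255,0),1)
cs,_=cv2.findContours(hh,0,1);cv2.drawContours(im,cs,-1,(255,0,255),1)
x,y=uv.mean(0).astype(int);cv2.imwrite('pics/fit2.png',im[y-150:y+150,x-200:x+200])
```

```text
295 195 [153  76  36] [ 10 195 154]
300 194 [153  77  36] [ 10 195 154]
290 200 [95 47 25] [  9 188  92]
308 197 [225 166  80] [ 19 159 231]
270 200 [252 228 122] [ 24 132 252]
320 190 [255 244 157] [ 26 101 255]
312 186 [161 127  71] [ 19 143 164]
[  0.5956   0.068  -12.5146] 0.20920217588395285
```

View pics/fit2.png

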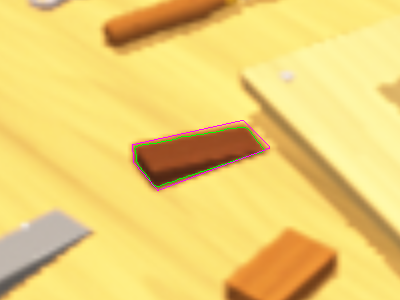

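```bash
cat >> fit.py <<'E'
def thr(h,n): return (h[...,1]>110)&(h[...,2]<112) if n=='scene' else (h[...,0]<=16)&(h[...,2]<215)
def fit2(views,p0,board_z=.03):
    data=[]
    for n,d in views.items():
        hsv=mask(d['img']);m=thr(hsv,n).astype(np.uint8)
        z=np.nan_to_num(d['P'][...,2]);occ=cv2.dilate((z>board_z).astype(np.uint8),np.ones((3,3)))
        occ=cv2.resize(occ,None,fx=S,fy=S,interpolation=cv2.INTER_NEAREST)
        h,uv=hull(p0,d['T'],d['f'],C[n],m.shape)
        ok=(cv2.dilate(h,np.ones((61,61)))>0)&(occ==0)
        m=m*ok
        nn,l,st,_=cv2.connectedComponentsWithStats(m);m=(l==1+st[1:,4].argmax()).astype(np.uint8)
        data.append((n,d,m,ok))
    def cost(p):
        return sum(np.count_nonzero((hull(p[:3],d['T'],d['f'],C[n],m.shape)[0]!=m)&ok)/m.sum() for n,d,m,ok in data)
    b=None
    for dy in(-5,0,5):
        q=np.array([p0[0],p0[1],p0[2]+dy])
        s=minimize(cost,q,method='Nelder-Mead',options=dict(initial_simplex=np.array([[0,0,0],[.006,0,0],[0,.006,0],[0,0,5]])+q,xatol=1e-4,fatol=1e-4))
        if b is None or s.fun<b.fun:b=s
    return b,data
def show(p,data,fn):
    o=[]
    for n,d,m,ok in data:
        im=cv2.resize(d['img'],None,fx=S,fy=S)[:,:,::-1].copy()
        h,uv=hull(p,d['T'],d['f'],C[n],m.shape)
        cs,_=cv2.findContours(m,0,1);cv2.drawContours(im,cs,-1,(0,255,0),1)
        cs,_=cv2.findContours(h,0,1);cv2.drawContours(im,cs,-1,(255,0,255),1)
        x,y=uv.mean(0).astype(int);o.append(im[y-150:y+150,x-200:x+200])
    cv2.imwrite('pics/'+fn,cv2.hconcat(o))
def rel(p,foot=(.6733,.0521),yaw=-13.5):
    a=np.radians(yaw);Rm=np.array([[np.cos(a),np.sin(a)],[-np.sin(a),np.cos(a)]])
    return (Rm@(np.array(p[:2])-foot)*1000).round(1),round(p[2]-yaw,1)
E
python3 - <<'E'
from fit import *
ds={n:dict(np.load(f'/tmp/{n}.npz')) for n in('scene','side')}
for k in (['scene'],['side'],['scene','side']):
    b,data=fit2({n:ds[n] for n in k},[.595,.067,-13]); print(k,b.x.round(4),b.fun,rel(b.x))
show(b.x,data,'fit3.png')
# refine screws by centroid in each view
for n,pts in (('scene',[(329,255),(249,164),(208,330),(143,212)]),('side',[(316,177),(389.5,248.5)])):
    d=ds[n];T=d['T'];f=d['f']
    for u,v in pts:
        u,v=int(u),int(v);g=d['img'][v-5:v+6,u-5:u+6].astype(float)
        w=255-cv2.cvtColor(g.astype(np.uint8),cv2.COLOR_RGB2HSV)[...,1].astype(float);w=np.clip(w-np.median(w)-25,0,None)
        yy,xx=np.mgrid[-5:6,-5:6];uu=u+(w*xx).sum()/w.sum();vv=v+(w*yy).sum()/w.sum()
        ray=T[:3,:3]@np.array([(uu-C[n][0])/f,(vv-C[n][1])/f,1]);print(n,uu.round(1),vv.round(1),(T[:3,3]+ray*(.042-T[2,3])/ray[2]).round(4))
E
```

```text
['scene'] [  0.5923   0.065  -16.1709] 0.033747600282914014 (array([-81.8,  -6.4]), np.float64(-2.7))
['side'] [  0.5941   0.0675 -14.561 ] 0.0925586136595311 (array([-80.6,  -3.6]), np.float64(-1.1))
['scene', 'side'] [  0.5935   0.0653 -16.0784] 0.14063897903760414 (array([-80.7,  -5.8]), np.float64(-2.6))
scene 328.9 255.1 [0.6736 0.0521 0.042 ]
scene 247.8 164.2 [ 0.5901 -0.302   0.042 ]
scene 207.9 329.8 [ 0.9497 -0.013   0.042 ]
scene 143.0 212.1 [ 0.8665 -0.3671  0.042 ]
side 316.0 176.6 [0.6783 0.0569 0.042 ]
side 389.7 248.1 [ 0.5952 -0.2996  0.042 ]
```

View pics/fit3.png

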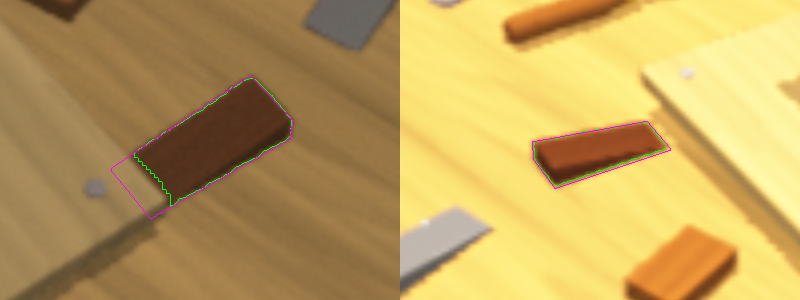

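The two-view fit puts the wedge 6–9 mm to the foot's right and about 2.5° off square. It needs a sideways nudge before the push, so I'll get a closer wrist view first.

>>> step_arm(
  commands=[
    [[0,0,-5],-10],
    [[0,0,-5],-10],
    [[0,0,-5],-10],
    [[0,0,-5],-10],
    [[0,0,-5],-10],
    [[0,0,-5],-10],
    [[-53.3,-15.4,0],0],
    [[-53.3,-15.4,0],0],
    [[-53.3,-15.4,0],0],
    [[-53.3,-15.4,0],0],
    [[-53.3,-15.4,0],0],
    [[-53.3,-15.4,0],0],
  ],
  gripper=1,
  grip_force=20,
)

```text
time_s: 1.65
tcp_pos: [0.3588, -0.3541, 0.2565]
eef_rot: [-180.0, 0.0, -103.2]
contact_force: [1.7, -1.0, -0.4]
gripper_width: 0.0005
```

>>> step_arm(
  commands=[
    [[-53.3,-15.4,0],0],
    [[-53.3,-15.4,0],0],
    [[-53.3,-15.4,0],0],
    [[-53.3,-15.4,0],0],
    [[-53.3,-15.4,0],0],
    [[-53.3,-15.4,0],0],
    [[-53.3,-15.4,0],0],
    [[-53.3,-15.4,0],0],
    [[-53.3,-15.4,0],0],
    [[-53.3,-15.4,0],0],
    [[0,0,0],0],
    [[0,0,0],0],
  ],
)

```text
time_s: 3.15
tcp_pos: [0.6292, 0.1282, 0.2559]
eef_rot: [179.9, -0.1, -103.1]
contact_force: [0.3, -1.2, 0.1]
gripper_width: 0.0003
```

Run:
```python
from h import *
s=r.get_state();print({k:np.round(v,3) for k,v in s.items() if k not in('qd','joint_torque','moment')}, r.grip_depth)
for n in ('wrist','scene','side'):
    c,P,T,f=cap(n,n+'1.png');np.savez('/tmp/'+n+'1',P=P,img=c['img'],T=T,f=f,cx=c['cx'],cy=c['cy'])
```

```text
{'time_s': np.float64(3.15), 'joints': array([ 2.8891e+01,  1.6603e+01, -1.1530e+00, -5.0000e-03, -7.2327e+01,
       -4.2027e+01]), 'tcp_pos': array([0.629, 0.128, 0.256]), 'eef_rot': array([ 1.79935e+02, -5.20000e-02, -1.03137e+02]), 'contact_force': array([ 0.285, -1.195,  0.124]), 'gripper_width': np.float64(0.0)} 0.0188
```

View pics/wrist1.png

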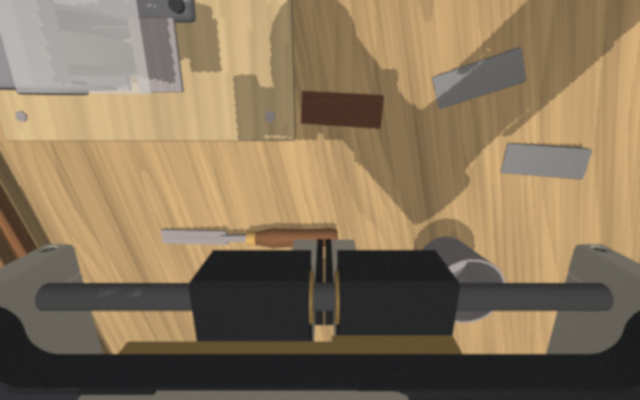

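Wrist view: the wedge spans (302–383, 91–128), with its thin end by the board's front edge at u≈293, and the corner screw is at (269,117). I'll measure the lateral offset there.

```bash
cat > wr.py <<'E'
from fit import *
import fit as F
def run(fn,p0,sc,pic,bz=.03,vmax=110):
    d=dict(np.load(fn));C['wrist']=(float(d['cx']),float(d['cy']))
    F.thr=lambda h,n:(h[...,0]<=14)&(h[...,1]>110)&(h[...,2]<vmax)
    b,data=fit2({'wrist':d},p0,bz);show(b.x,data,pic)
    T=d['T'];f=d['f'];sp=[]
    for u,v in sc:
        g=d['img'][v-5:v+6,u-5:u+6];w=255-cv2.cvtColor(g,cv2.COLOR_RGB2HSV)[...,1].astype(float);w=np.clip(w-np.median(w)-25,0,None)
        yy,xx=np.mgrid[-5:6,-5:6];uu=u+(w*xx).sum()/w.sum();vv=v+(w*yy).sum()/w.sum()
        ray=T[:3,:3]@np.array([(uu-C['wrist'][0])/f,(vv-C['wrist'][1])/f,1]);q=T[:3,3]+ray*(.042-T[2,3])/ray[2];sp.append(q)
        print('screw',round(uu,1),round(vv,1),q.round(4),d['P'][v,u].round(4))
    if len(sp)>1: e=sp[1]-sp[0];print('len',np.hypot(*e[:2]),'yaw',np.degrees(np.arctan2(e[1],e[0])))
    print(b.x.round(4),b.fun,rel(b.x,sp[0][:2],-13.25))
    return b.x
E
python3 - <<'E'
from wr import *
run('/tmp/wrist1.npz',[.5935,.066,-15],[(269,116),(21,116)],'fit4.png')
E
```

```text
screw nan nan [nan nan nan] [0.6751 0.051  0.0447]
screw nan nan [nan nan nan] [ 0.95   -0.0132  0.0435]
len nan yaw nan
[  0.5933   0.0641 -16.1651] 0.06571778316491851 (array([nan, nan]), np.float64(-2.9))wr.py:10: RuntimeWarning: invalid value encountered in scalar divide
  yy,xx=np.mgrid[-5:6,-5:6];uu=u+(w*xx).sum()/w.sum();vv=v+(w*yy).sum()/w.sum()
```

View pics/fit4.png

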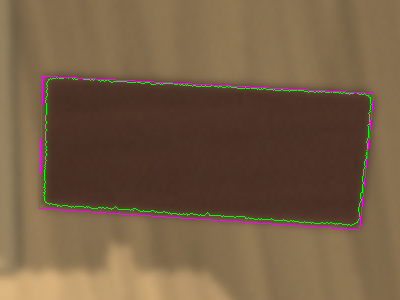

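```bash
sed -i 's/-np.median(w)-25/-np.median(w)-.4*(w.max()-np.median(w))/' wr.py
python3 - <<'E'
from wr import *
run('/tmp/wrist1.npz',[.5935,.066,-15],[(269,116),(21,116)],'fit4.png')
E
```

```text
screw 269.6 116.0 [0.6749 0.0512 0.042 ] [0.6751 0.051  0.0447]
screw 20.9 116.0 [ 0.9515 -0.0135  0.042 ] [ 0.95   -0.0132  0.0435]
len 0.2840308062302265 yaw -13.153142633585855
[  0.5933   0.0641 -16.1651] 0.06571778316491851 (array([-82.4,  -6.1]), np.float64(-2.9))
```

>>> step_arm(
  commands=[
    [[41.3,6.9,0],0],
    [[41.3,6.9,0],0],
    [[41.3,6.9,0],0],
    [[0,0,45],0],
    [[0,0,45],0],
    [[0,0,45],0],
    [[0,0,45],0],
    [[0,0,30],0],
    [[0,0,0],0],
    [[0,0,0],0],
    [[0,0,0],0],
  ],
)

```text
time_s: 4.68
tcp_pos: [0.5824, 0.0124, 0.0485]
eef_rot: [-179.8, 0.1, -103.2]
contact_force: [0.7, 0.2, 0.5]
gripper_width: 0.0002
```

```bash
cat >> h.py <<'E'
FOOT=np.array([.6745,.052]);YAW=-13.2
def trel(s):
    a=np.radians(YAW);d=np.array(s['tcp_pos'][:2])-FOOT
    return (np.array([d@[np.cos(a),np.sin(a)],d@[-np.sin(a),np.cos(a)],s['tcp_pos'][2]])*1000).round(1)
def st():
    s=r.get_state();print(round(float(s['time_s']),2),'rel',trel(s),'rot',np.round(s['eef_rot'],2),'F',np.round(s['contact_force'],2),'q',np.round(s['joints'],1));return s
E
python3 - <<'E'
from h import *
st()
E
```

```text
4.67 rel [-80.7 -59.6  48.5] rot [-1.7984e+02  9.0000e-02 -1.0317e+02] F [0.71 0.2  0.52] q [ 20.5  21.8 -23.7   0.  -44.3 -33.6]
```

>>> step_arm(
  commands=[
    [[0,0,22],0],
    [[0,0,20],0],
    [[0,0,0],0],
    [[0,0,0],0],
    [[0,0,0],0],
    [[0,0,0],0],
  ],
)

```text
time_s: 5.42
tcp_pos: [0.5817, 0.0124, 0.0053]
eef_rot: [-179.9, 0.0, -103.2]
contact_force: [-0.6, -0.1, -0.6]
gripper_width: 0.0005
```

Run:
```python
from h import *
st()
c,P,T,f=cap('wrist','wrist2.png')
s=st()
```

```text
5.42 rel [-81.3 -59.7   5.3] rot [-1.7994e+02  4.0000e-02 -1.0316e+02] F [-0.59 -0.07 -0.6 ] q [ 20.5  25.2 -25.7   0.  -39.  -33.6]
5.47 rel [-81.4 -59.8   5.2] rot [-1.7995e+02  3.0000e-02 -1.0316e+02] F [ 0.38 -0.23 -0.15] q [ 20.5  25.2 -25.7   0.  -39.  -33.6]
```

View pics/wrist2.png

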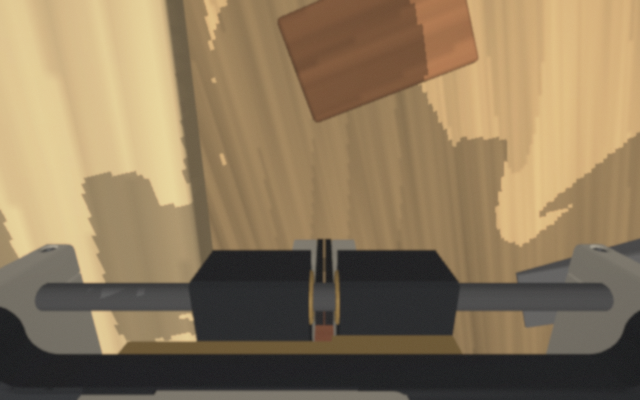

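>>> step_arm(
  commands=[
    [[-10,0,0],0],
    [[-6,0,0],0],
    [[-3,0,0],0],
    [[-3,0,0],0],
    [[-2,0,0],0],
    [[-2,0,0],0],
    [[-1,0,0],0],
    [[-1,0,0],0],
    [[0,0,0],0],
    [[0,0,0],0],
    [[0,0,0],0],
  ],
)

```text
time_s: 6.85
tcp_pos: [0.5876, 0.0395, 0.0046]
eef_rot: [-180.0, 0.0, -103.2]
contact_force: [-0.6, 0.1, 0.5]
gripper_width: 0.0005
```

```bash
cat > look.py <<'E'
from h import *
import sys
from fit import *
k=sys.argv[1]
s=st()
ds={}
for n in('scene','side'):
    c,P,T,f=cap(n);ds[n]=dict(P=P,img=c['img'],T=T,f=f);np.savez(f'/tmp/{n}{k}',**ds[n])
a=[float(x) for x in sys.argv[2:5]]
p0=[FOOT[0]+.974*a[0]/1e3+.228*a[1]/1e3,FOOT[1]-.228*a[0]/1e3+.974*a[1]/1e3,YAW+a[2]]
for n in ds:
    b,data=fit2({n:ds[n]},p0); print(n,b.x.round(4),round(b.fun,3),rel(b.x,(.6736,.0521) if n=='scene' else (.6783,.0569),-13.2)); show(b.x,data,f'l{k}_{n}.png')
cv2.imwrite(f'pics/l{k}.png',cv2.hconcat([cv2.imread(f'pics/l{k}_{n}.png') for n in ds]))
E
python3 look.py 3 -81 -4 0
```

```text
6.85 rel [-81.7 -32.    4.6] rot [-180.      0.   -103.17] F [-0.63  0.1   0.46] q [ 22.8  25.8 -24.7  -0.  -39.5 -36. ]
scene [  0.5914   0.0705 -14.6834] 0.087 (array([-84.2,  -0.9]), np.float64(-1.5))
side [0.5935 0.0825 1.0554] 0.08 (array([-88.4,   5.6]), np.float64(14.3))
```

View pics/l3.png

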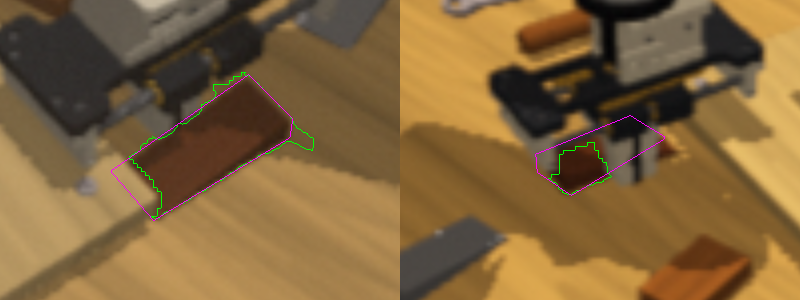

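>>> step_arm(
  commands=[
    [[-1,0,0],0],
    [[-1,0,0],0],
    [[0,0,0],0],
    [[0,0,0],0],
    [[0,0,0],0],
  ],
)

```text
time_s: 7.58
tcp_pos: [0.5881, 0.0415, 0.0045]
eef_rot: [180.0, 0.0, -103.2]
contact_force: [1.0, 0.9, 0.2]
gripper_width: 0.0005
```

>>> step_arm(
  commands=[
    [[10,0,0],0],
    [[20,0,-10],0],
    [[0,0,-50],0],
    [[0,0,-50],0],
    [[0,0,-50],0],
    [[0,0,-50],0],
    [[0,0,-42],0],
    [[-40,-7,0],0],
    [[-40,-7,0],0],
    [[-40,-6,0],0],
    [[0,0,0],0],
    [[0,0,0],0],
  ],
)

```text
time_s: 9.07
tcp_pos: [0.6276, 0.1234, 0.2568]
eef_rot: [180.0, -0.0, -103.2]
contact_force: [0.6, 0.3, 0.8]
gripper_width: 0.0005
```

Run:
```python
from h import *
s=st()
c,P,T,f=cap('wrist','wrist4.png');np.savez('/tmp/wrist4',P=P,img=c['img'],T=T,f=f,cx=c['cx'],cy=c['cy'])
```

```text
9.07 rel [-61.9  58.8 256.8] rot [ 1.7998e+02 -1.0000e-02 -1.0319e+02] F [0.61 0.25 0.82] q [ 28.6  16.3  -1.5  -0.  -72.3 -41.8]
```

View pics/wrist4.png

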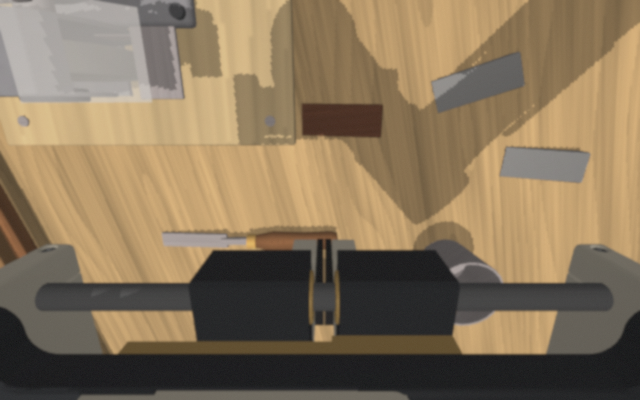

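Run:
```python
from wr import *
run('/tmp/wrist4.npz',[.595,.069,-13],[(270,120),(23,120)],'fit5.png')
```

```text
screw 269.6 120.6 [0.675  0.0514 0.042 ] [0.6742 0.0508 0.0431]
screw 23.1 120.9 [ 0.9515 -0.0131  0.042 ] [ 0.9507 -0.014   0.0423]
len 0.2839196243612197 yaw -13.122981887143228
[  0.5946   0.0716 -13.192 ] 0.0659717051377513 (array([-82.9,   1.3]), np.float64(0.1))
```

>>> step_arm(
  commands=[
    [[0,0,0],10],
    [[0,0,0],10],
    [[0,0,0],10],
    [[0,0,0],10],
    [[0,0,0],10],
    [[0,0,0],10],
    [[0,0,0],10],
    [[0,0,0],10],
    [[0,0,0],10],
    [[48,-29,0],0],
    [[48,-29,0],0],
    [[0,0,45],0],
    [[0,0,45],0],
    [[0,0,45],0],
    [[0,0,45],0],
    [[0,0,30],0],
    [[0,0,0],0],
    [[0,0,0],0],
    [[0,0,0],0],
  ],
)

```text
time_s: 11.5
tcp_pos: [0.5224, 0.0902, 0.0483]
eef_rot: [179.9, 0.1, 166.8]
contact_force: [-0.5, -0.2, -0.1]
gripper_width: 0.0003
```

Run:
```python
from h import *
st()
```

```text
11.5 rel [-156.8    2.5   48.3] rot [1.7989e+02 1.3000e-01 1.6683e+02] F [-0.49 -0.16 -0.08] q [  31.    17.8  -30.4    0.   -41.7 -134.2]
```

>>> step_arm(
  commands=[
    [[0,-1.5,22],0],
    [[0,0,20],0],
    [[0,0,0],0],
    [[0,0,0],0],
    [[0,0,0],0],
    [[0,0,0],0],
  ],
)

```text
time_s: 12.25
tcp_pos: [0.5214, 0.0887, 0.0053]
eef_rot: [180.0, 0.1, 166.8]
contact_force: [0.2, -0.6, 0.5]
gripper_width: 0.0004
```

Run:
```python
from h import *
st()
c,P,T,f=cap('scene','s6.png');im=c['img'];cv2.imwrite('pics/s6c.png',cv2.resize(im[170:290,280:440,::-1],None,fx=5,fy=5,interpolation=cv2.INTER_CUBIC))
```

```text
12.25 rel [-157.4    0.8    5.3] rot [1.7995e+02 5.0000e-02 1.6684e+02] F [ 0.17 -0.57  0.49] q [  30.9   21.5  -32.6    0.   -35.9 -134.1]
```

View pics/s6c.png

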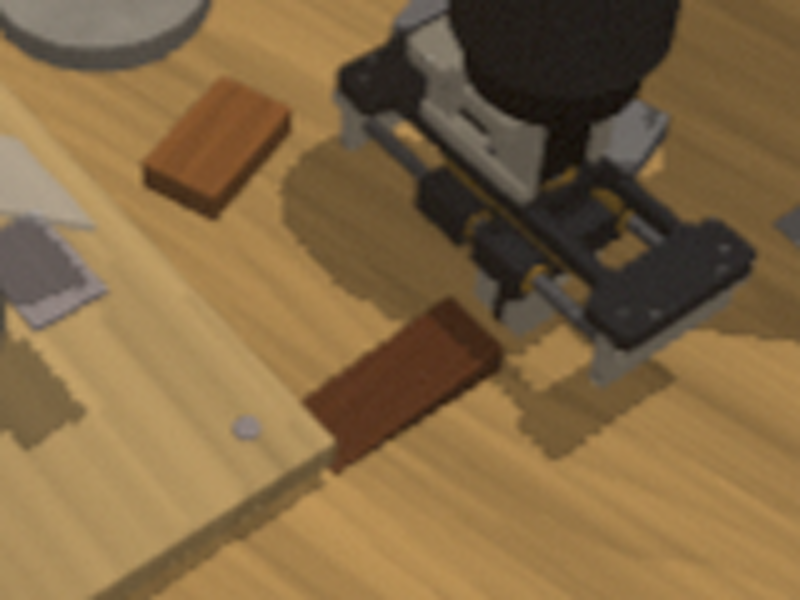

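>>> step_arm(
  commands=[
    [[-5,0,0],0],
    [[-3,0,0],0],
    [[-3,0,0],0],
    [[-2,0,0],0],
    [[-2,0,0],0],
    [[-3,0,0],0],
    [[-3,0,0],0],
    [[-3,0,0],0],
    [[-3,0,0],0],
    [[-3,0,0],0],
    [[-3,0,0],0],
    [[-3,0,0],0],
    [[-2,0,0],0],
    [[-2,0,0],0],
    [[-2,0,0],0],
    [[-2,0,0],0],
  ],
)

```text
time_s: 14.3
tcp_pos: [0.5639, 0.0784, 0.0045]
eef_rot: [-180.0, -0.0, 166.8]
contact_force: [-0.4, 0.2, 0.6]
gripper_width: 0.0003
```

```bash
cat >> h.py <<'E'
def fx(n=1):
    import numpy as np
    s=r.get_state();a=np.radians(YAW);F=s['contact_force'];return round(float(F[0]*np.cos(a)+F[1]*np.sin(a)),2)
E
python3 - <<'E'
from h import *
st();print(fx())
c,P,T,f=cap('scene');im=c['img'];cv2.imwrite('pics/s7c.png',cv2.resize(im[170:290,280:440,::-1],None,fx=5,fy=5,interpolation=cv2.INTER_CUBIC))
E
```

```text
14.3 rel [-113.7    0.5    4.5] rot [-180.     -0.    166.83] F [-0.42  0.25  0.64] q [  27.6   24.4  -27.3   -0.   -38.3 -130.8]
-0.47
```

View pics/s7c.png

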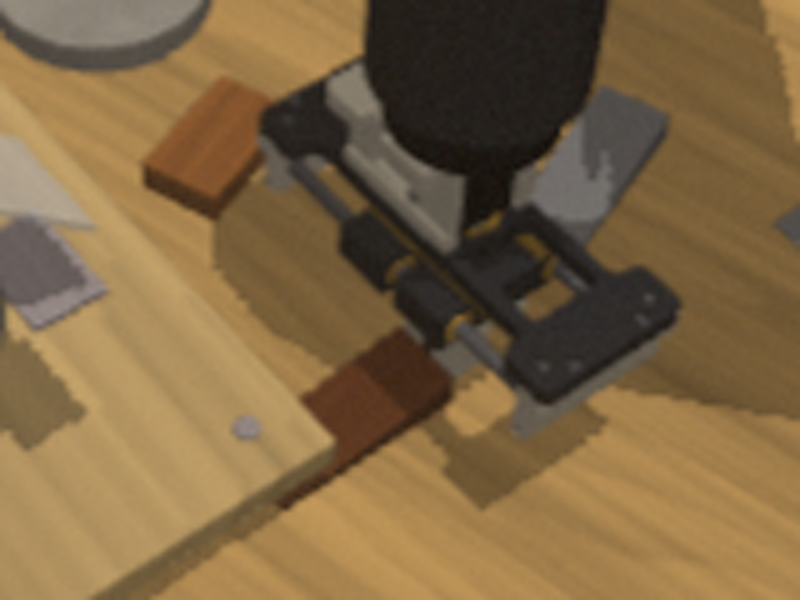

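>>> step_arm(
  commands=[
    [[-1,0,0],0],
    [[-1,0,0],0],
    [[-1,0,0],0],
    [[-1,0,0],0],
    [[0,0,0],0],
  ],
)

```text
time_s: 14.98
tcp_pos: [0.5679, 0.0776, 0.0046]
eef_rot: [180.0, 0.0, 166.8]
contact_force: [-0.8, -0.1, -0.1]
gripper_width: 0.0004
```

>>> step_arm(
  commands=[
    [[-1,0,0],0],
    [[-1,0,0],0],
    [[0,0,0],0],
  ],
)

```text
time_s: 15.35
tcp_pos: [0.5699, 0.0771, 0.0046]
eef_rot: [180.0, 0.0, 166.8]
contact_force: [-0.8, -0.1, -0.0]
gripper_width: 0.0002
```

>>> step_arm(
  commands=[
    [[-1,0,0],0],
    [[-1,0,0],0],
    [[0,0,0],0],
  ],
)

```text
time_s: 15.72
tcp_pos: [0.5718, 0.0766, 0.0046]
eef_rot: [180.0, 0.0, 166.8]
contact_force: [0.2, 0.2, -0.3]
gripper_width: 0.0005
```

>>> step_arm(
  commands=[
    [[-1,0,0],0],
    [[-1,0,0],0],
    [[0,0,0],0],
  ],
)

```text
time_s: 16.1
tcp_pos: [0.5737, 0.0762, 0.0046]
eef_rot: [180.0, 0.0, 166.8]
contact_force: [-0.8, 0.4, -0.2]
gripper_width: 0.0004
```

>>> step_arm(
  commands=[
    [[-1,0,0],0],
    [[0,0,0],0],
  ],
)

```text
time_s: 16.35
tcp_pos: [0.5747, 0.076, 0.0045]
eef_rot: [180.0, 0.0, 166.8]
contact_force: [-0.0, 0.1, -0.4]
gripper_width: 0.0004
```

>>> step_arm(
  commands=[
    [[-1,0,0],0],
    [[0,0,0],0],
  ],
)

```text
time_s: 16.6
tcp_pos: [0.5757, 0.0757, 0.0046]
eef_rot: [180.0, 0.0, 166.8]
contact_force: [-0.3, 0.5, 0.3]
gripper_width: 0.0005
```

>>> step_arm(
  commands=[
    [[-1,0,0],0],
    [[0,0,0],0],
  ],
)

```text
time_s: 16.85
tcp_pos: [0.5766, 0.0755, 0.0046]
eef_rot: [180.0, 0.0, 166.8]
contact_force: [-0.8, 0.3, 0.1]
gripper_width: 0.0004
```

>>> step_arm(
  commands=[
    [[-1,0,0],0],
    [[0,0,0],0],
  ],
)

```text
time_s: 17.1
tcp_pos: [0.5776, 0.0753, 0.0046]
eef_rot: [180.0, 0.0, 166.8]
contact_force: [0.5, 0.6, -0.9]
gripper_width: 0.0002
```

>>> step_arm(
  commands=[
    [[-1,0,0],0],
    [[0,0,0],0],
  ],
)

```text
time_s: 17.35
tcp_pos: [0.5786, 0.0751, 0.0046]
eef_rot: [180.0, 0.0, 166.8]
contact_force: [-0.1, -0.2, -0.2]
gripper_width: 0.0007
```

>>> step_arm(
  commands=[
    [[-1,0,0],0],
    [[0,0,0],0],
  ],
)

```text
time_s: 17.6
tcp_pos: [0.5796, 0.0748, 0.0046]
eef_rot: [180.0, 0.0, 166.8]
contact_force: [-0.3, -0.6, 0.3]
gripper_width: 0.0006
```

>>> step_arm(
  commands=[
    [[-1,0,0],0],
    [[0,0,0],0],
  ],
)

```text
time_s: 17.85
tcp_pos: [0.5805, 0.0746, 0.0046]
eef_rot: [180.0, 0.0, 166.8]
contact_force: [-0.3, 0.0, -0.5]
gripper_width: 0.0004
```

Run:
```python
from h import *
st();print(fx())
c,P,T,f=cap('scene');im=c['img'];a=cv2.resize(im[190:290,280:400,::-1],None,fx=5,fy=5,interpolation=cv2.INTER_CUBIC)
cv2.imwrite('pics/s8c.png',a)
```

```text
17.85 rel [-96.7   0.5   4.6] rot [1.8000e+02 1.0000e-02 1.6683e+02] F [-0.32  0.05 -0.47] q [  26.5   25.6  -25.2    0.   -39.3 -129.6]
-0.32
```

View pics/s8c.png

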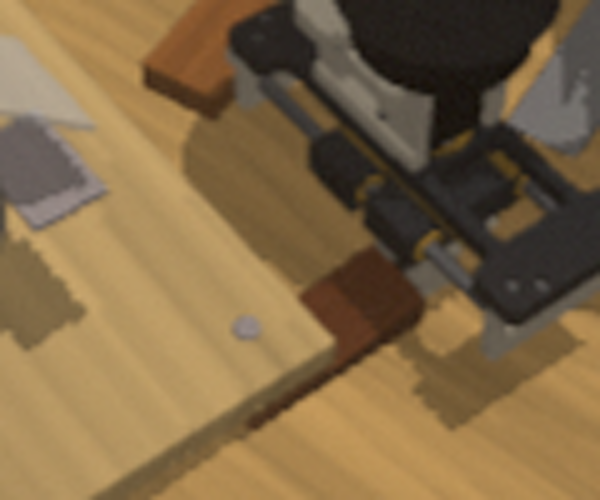

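>>> step_arm(
  commands=[
    [[-1,0,0],0],
    [[0,0,0],0],
  ],
)

```text
time_s: 18.15
tcp_pos: [0.5815, 0.0744, 0.0046]
eef_rot: [180.0, 0.0, 166.8]
contact_force: [0.6, 0.4, -0.7]
gripper_width: 0.0005
```

>>> step_arm(
  commands=[
    [[-1,0,0],0],
    [[0,0,0],0],
  ],
)

```text
time_s: 18.4
tcp_pos: [0.5824, 0.0741, 0.0046]
eef_rot: [-180.0, -0.0, 166.8]
contact_force: [-0.3, 0.8, 0.0]
gripper_width: 0.0002
```

>>> step_arm(
  commands=[
    [[-1,0,0],0],
    [[0,0,0],0],
  ],
)

```text
time_s: 18.65
tcp_pos: [0.583, 0.0738, 0.0045]
eef_rot: [-180.0, -0.0, 166.8]
contact_force: [-1.4, 0.8, 1.5]
gripper_width: 0.0004
```

>>> step_arm(
  commands=[
    [[-0.5,0,0],0],
    [[0,0,0],0],
  ],
)

```text
time_s: 18.9
tcp_pos: [0.5833, 0.0737, 0.0045]
eef_rot: [-180.0, -0.0, 166.8]
contact_force: [-3.9, 1.0, 3.3]
gripper_width: 0.0004
```

>>> step_arm(
  commands=[
    [[-0.5,0,0],0],
    [[0,0,0],0],
  ],
)

```text
time_s: 19.15
tcp_pos: [0.5836, 0.0736, 0.0045]
eef_rot: [-180.0, -0.1, 166.8]
contact_force: [-4.8, 2.3, 4.2]
gripper_width: 0.0006
```

>>> step_arm(
  commands=[
    [[-0.5,0,0],0],
    [[0,0,0],0],
  ],
)

```text
time_s: 19.4
tcp_pos: [0.5838, 0.0735, 0.0045]
eef_rot: [-180.0, -0.1, 166.8]
contact_force: [-7.1, 2.3, 6.0]
gripper_width: 0.0005
```

>>> step_arm(
  commands=[
    [[-0.5,0,0],0],
    [[0,0,0],0],
  ],
)

```text
time_s: 19.65
tcp_pos: [0.584, 0.0734, 0.0045]
eef_rot: [-180.0, -0.1, 166.8]
contact_force: [-7.9, 2.3, 6.3]
gripper_width: 0.0005
```

Run:
```python
from h import *
st();print(fx())
```

```text
19.65 rel [-93.    0.1   4.5] rot [-1.7995e+02 -1.1000e-01  1.6682e+02] F [-7.93  2.34  6.25] q [ 2.620e+01  2.590e+01 -2.460e+01 -1.000e-01 -3.960e+01 -1.293e+02]
-8.26
```

>>> step_arm(
  commands=[
    [[-0.5,0,0],0],
    [[0,0,0],0],
  ],
)

```text
time_s: 19.9
tcp_pos: [0.5842, 0.0733, 0.0045]
eef_rot: [-179.9, -0.1, 166.8]
contact_force: [-9.3, 3.8, 7.7]
gripper_width: 0.0006
```

>>> step_arm(
  commands=[
    [[1,0,0],0],
    [[2,0,0],0],
    [[4,0,0],0],
    [[10,0,0],0],
    [[10,0,0],0],
    [[0,0,-30],0],
    [[0,0,-40],0],
    [[0,0,-40],0],
    [[0,0,-40],0],
    [[0,0,0],0],
    [[0,0,0],0],
  ],
)

```text
time_s: 21.28
tcp_pos: [0.5587, 0.0796, 0.1542]
eef_rot: [180.0, -0.0, 166.8]
contact_force: [0.5, 0.1, -1.4]
gripper_width: 0.0005
```

Run:
```python
from h import *
st()
for n in('scene','side','wrist'):
    c,P,T,f=cap(n,n+'9.png');np.savez('/tmp/'+n+'9',P=P,img=c['img'],T=T,f=f,cx=c['cx'],cy=c['cy'])
    if n=='scene': print(P[255,329].round(4),P[164,248].round(4),P[330,208].round(4),P[212,143].round(4))
    if n!='wrist':
        im=c['img'];y,x=(190,280) if n=='scene' else (150,250)
        cv2.imwrite(f'pics/{n}9c.png',cv2.resize(im[y:y+100,x:x+130,::-1],None,fx=6,fy=6,interpolation=cv2.INTER_CUBIC)[:600,:780])
```

```text
21.27 rel [-119.     0.4  154.2] rot [ 1.7998e+02 -2.0000e-02  1.6683e+02] F [ 0.5   0.08 -1.38] q [  28.    13.6  -19.2   -0.   -57.2 -131.1]
[0.6732 0.052  0.0418] [ 0.59   -0.3012  0.043 ] [ 0.9499 -0.0122  0.0428] [ 0.8663 -0.3677  0.0416]
```

View pics/scene9c.png

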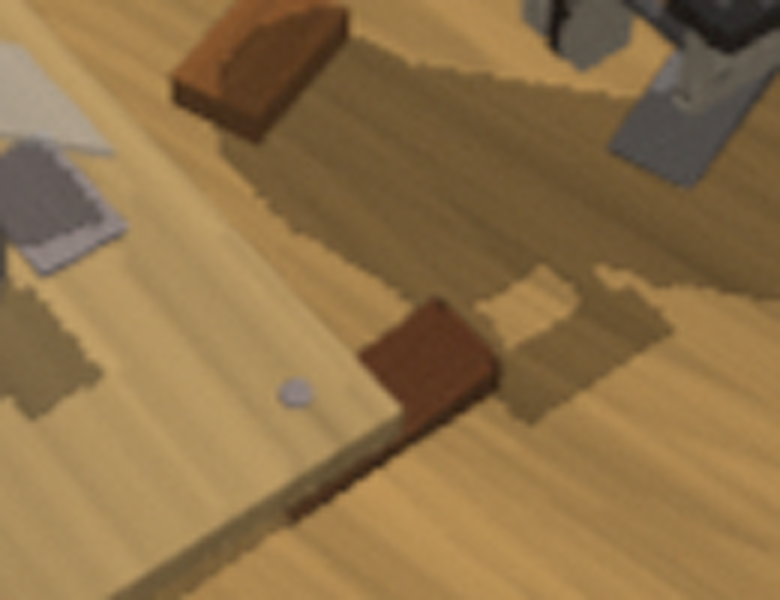

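View pics/side9c.png

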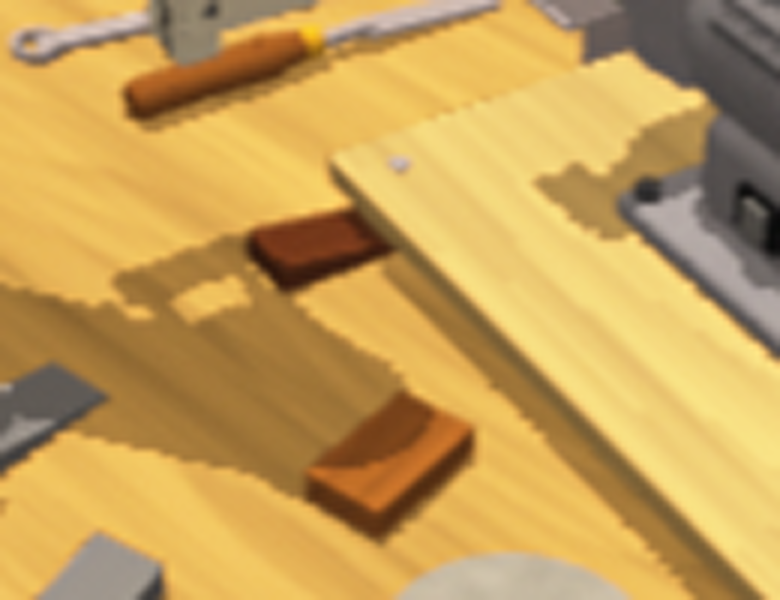

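The wedge is straight under the corner: in the scene crop it emerges at about (425,350), with the screw at (295,392). The board's screw points read the same as before the push. Next I'll press on the corner.

>>> step_arm(
  commands=[
    [[-45,0,0],0],
    [[-45,0,0],0],
    [[-25,-0.4,0],0],
    [[0,0,0],0],
    [[0,0,40],0],
    [[0,0,40],0],
    [[0,0,12],0],
    [[0,0,0],0],
    [[0,0,0],0],
    [[0,0,0],0],
  ],
)

```text
time_s: 22.68
tcp_pos: [0.6722, 0.0532, 0.0642]
eef_rot: [179.9, 0.1, 166.8]
contact_force: [-0.7, -0.5, 0.7]
gripper_width: 0.0005
```

Run:
```python
from h import *
st()
c,P,T,f=cap('scene');cv2.imwrite('pics/s10.png',cv2.resize(c['img'][150:300,200:400,::-1],None,fx=4,fy=4,interpolation=cv2.INTER_CUBIC))
```

```text
22.68 rel [-2.5  0.7 64.2] rot [1.7993e+02 1.3000e-01 1.6684e+02] F [-0.74 -0.46  0.72] q [  21.1   28.   -10.4    0.   -51.5 -124.2]
```

View pics/s10.png

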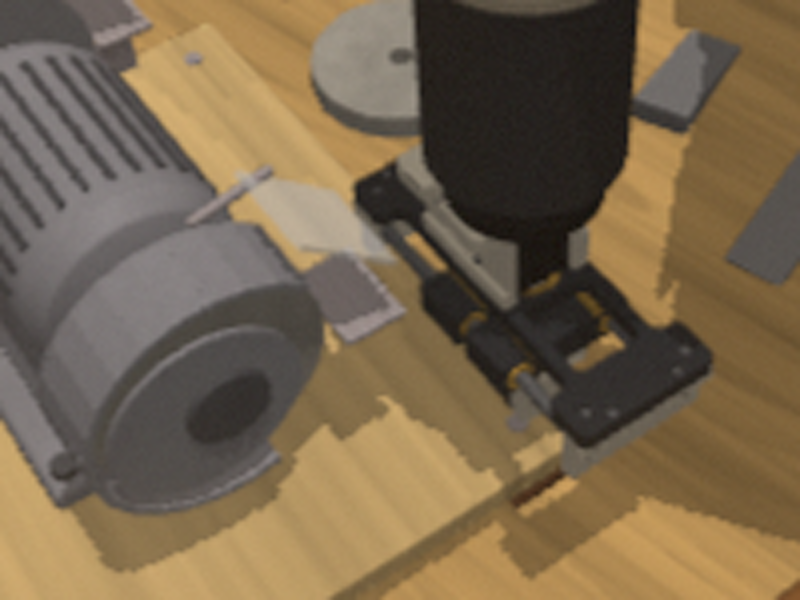

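Run:
```python
from h import *
a=np.radians(YAW)
for n in('scene','side'):
    P=np.load(f'/tmp/{n}.npz')['P'].reshape(-1,3);d=P[:,:2]-FOOT
    x=d@[np.cos(a),np.sin(a)];y=d@[-np.sin(a),np.cos(a)]
    for lo,hi in((.06,.12),(.12,.17),(.17,.24),(.24,.3)):
        m=(P[:,2]>lo)&(P[:,2]<hi)&(x>-.03)&(x<.2)&(y>-.15)&(y<.12)
        if m.any(): print(n,lo,hi,m.sum(),(np.percentile(x[m],[0,1,5])*1000).round(),(np.percentile(y[m],[0,99,100])*1000).round())
```

```text
scene 0.06 0.12 336 [ 99. 103. 128.] [-148.  -26.  -26.]
scene 0.12 0.17 1203 [49. 51. 56.] [-135.  -22.  -21.]
scene 0.17 0.24 3922 [53. 58. 77.] [-150.  -24.  -21.]
side 0.06 0.12 200 [70. 73. 76.] [-150.  -68.  -64.]
side 0.12 0.17 451 [48. 49. 54.] [-150.  -26.  -21.]
side 0.17 0.24 1258 [52. 55. 61.] [-150.  -21.  -18.]
side 0.24 0.3 4 [96. 97. 97.] [-73. -27. -27.]
```

>>> step_arm(
  commands=[
    [[-1,-0.5,8],0],
    [[0,0,6],0],
    [[0,0,3],0],
    [[0,0,2],0],
    [[0,0,2],0],
    [[0,0,0],0],
  ],
)

```text
time_s: 23.48
tcp_pos: [0.6722, 0.0521, 0.0423]
eef_rot: [-180.0, 0.0, 166.8]
contact_force: [-2.5, -0.4, 4.9]
gripper_width: 0.0001
```

>>> step_arm(
  commands=[
    [[0,0,1],0],
    [[0,0,1],0],
    [[0,0,0],0],
  ],
)

```text
time_s: 23.85
tcp_pos: [0.6723, 0.0522, 0.042]
eef_rot: [-180.0, 0.1, 166.9]
contact_force: [-7.6, 1.4, 16.4]
gripper_width: 0.0006
```

>>> step_arm(
  commands=[
    [[0.8,0,0.5],0],
    [[0,0,0.8],0],
    [[0,0,0],0],
  ],
)

```text
time_s: 24.22
tcp_pos: [0.6723, 0.0522, 0.0418]
eef_rot: [180.0, 0.2, 166.9]
contact_force: [-8.1, -0.3, 22.7]
gripper_width: 0.0004
```

>>> step_arm(
  commands=[
    [[0.5,0,0.5],0],
    [[0,0,0],0],
    [[0,0,0],0],
    [[0,0,0],0],
  ],
)

```text
time_s: 24.72
tcp_pos: [0.6722, 0.0522, 0.0418]
eef_rot: [180.0, 0.2, 166.9]
contact_force: [-7.1, -0.3, 23.7]
gripper_width: 0.0008
```

>>> step_arm(
  commands=[
    [[0,0,-1],0],
    [[0,0,-2],0],
    [[0,0,-2],0],
    [[0,0,-5],0],
    [[0,0,-20],0],
    [[0,0,-40],0],
    [[0,0,-40],0],
    [[40,0,-40],0],
    [[50,0,-30],0],
    [[50,0,0],0],
    [[40,0,0],0],
    [[0,0,0],0],
    [[0,0,0],0],
  ],
)

```text
time_s: 26.35
tcp_pos: [0.4961, 0.0938, 0.2182]
eef_rot: [180.0, 0.0, 166.9]
contact_force: [0.4, -0.1, 0.1]
gripper_width: 0.0005
```

Run:
```python
from h import *
st()
for n in('scene','side','wrist'):
    c,P,T,f=cap(n,n+'11.png');np.savez('/tmp/'+n+'11',P=P,img=c['img'],T=T,f=f,cx=c['cx'],cy=c['cy'])
    if n=='scene':
        for u,v in [(329,255),(248,164),(208,330),(143,212)]: print(np.nanmedian(P[v-3:v+4,u-3:u+4].reshape(-1,3),0).round(4), np.nanmedian(np.load('/tmp/scene.npz')['P'][v-3:v+4,u-3:u+4].reshape(-1,3),0).round(4))
    if n!='wrist':
        d0=cv2.absdiff(c['img'],np.load(f'/tmp/{n}.npz')['img'])
        im=c['img'];y,x=(190,280) if n=='scene' else (150,250)
        cv2.imwrite(f'pics/{n}11c.png',cv2.resize(im[y:y+100,x:x+130,::-1],None,fx=6,fy=6,interpolation=cv2.INTER_CUBIC))
```

```text
26.35 rel [-1.833e+02 -1.000e-01  2.182e+02] rot [1.7997e+02 4.0000e-02 1.6688e+02] F [ 0.39 -0.06  0.05] q [  33.     4.7  -21.1    0.   -64.1 -136.2]
[0.6732 0.0522 0.0416] [0.6735 0.0518 0.0418]
[ 0.5892 -0.3027  0.0414] [ 0.5891 -0.3024  0.0416]
[ 0.9498 -0.0127  0.0418] [ 0.9498 -0.0127  0.0418]
[ 0.8664 -0.3664  0.0419] [ 0.8663 -0.3671  0.0418]
```

View pics/scene11.png

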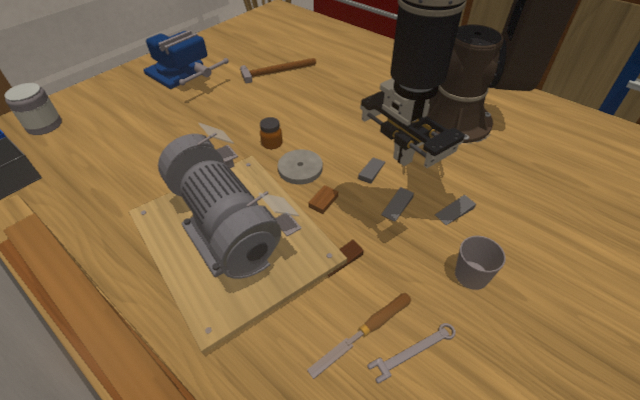

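View pics/scene11c.png

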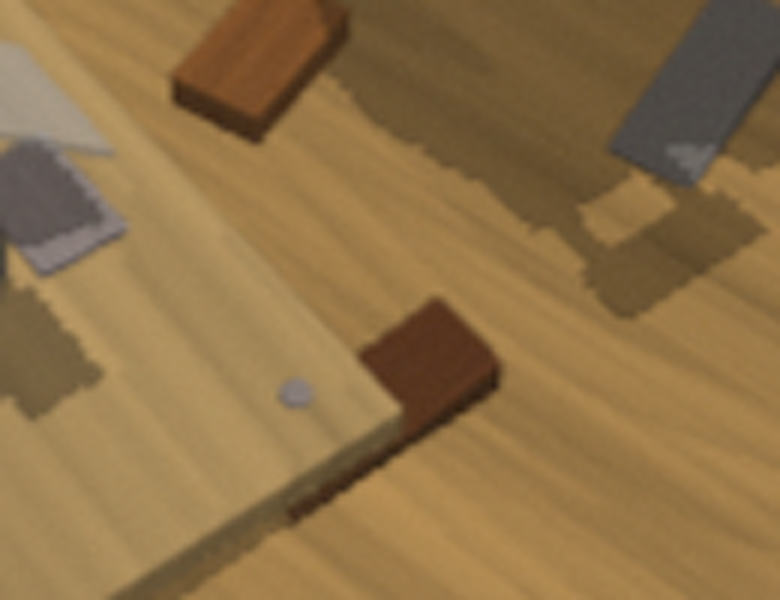

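View pics/side11c.png

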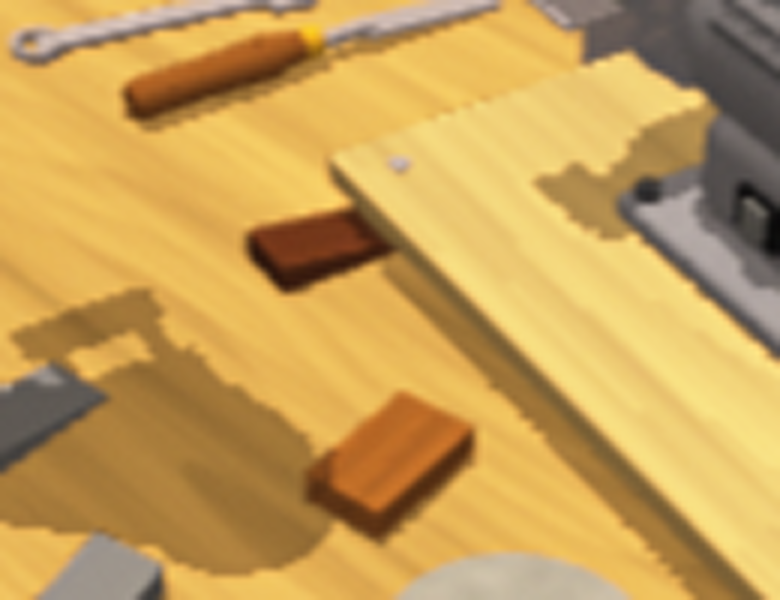

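The wedge is in the same pixels before and after the press: its butt's front corner is at (497,365) in the scene crop. The board's corner points match the start to within 1 mm, and the other things on the bench haven't moved.

```bash
python3 -c "
from h import *
st();close_job()"
```

```text
26.5 rel [-182.9   -0.4  217.4] rot [-1.7997e+02 -2.0000e-02  1.6680e+02] F [ 0.83  0.08 -0.57] q [  33.     4.8  -21.1    0.   -64.1 -136.2]
the job is handed in; nothing more can be done
```

The wedge is under the short foot and snug, the corner held under a firm press, and I handed the job in at 26.5 s with the arm clear of everything.

- **Squaring up:** The wedge lay about 6 mm right of the foot's line and 3° off. I nudged it sideways with the shut fingertips to about 1 mm off centre and 0.1° from square.
- **Pushing in:** I pushed on the butt until the force climbed from under 1 N to about 10 N over roughly 2 mm. From the arm's position, I estimate 36 mm of the wedge is past the foot's near rim.
- **Pressing:** I pressed on the corner with up to about 24 N. The fingertips sank only about 0.5 mm between 5 N and 24 N, so the board no longer rocks. I then let go and backed off.

**Last checks:** The wedge looked the same in the pictures before and after the press. The four board screws were within 1 mm of where they started, with heights level to about 0.5 mm. I saw no movement in the other things on the bench.

**What disagreed:** The scene and side cameras put the corner screw about 5 mm apart. I used the wrist camera's measurement, which agreed with the scene camera to about 1.5 mm. The press also put about 8 N of sideways force on the corner, but the board did not shift.

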